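# Lock the tube carousel with its retaining fork

## Robot

A 6-joint arm with a two-finger parallel gripper is mounted at the origin on a cart in front of the work surface, level with it; the furniture and walls round the work are solid. World frame = base frame: x ahead of the robot, y to its left, z up, the work surface at z = 0. Lengths are in m, angles in rad, forces in N, time in s.
With the tool pointing down it reaches from about 0.35 to 0.975 m from the base axis. Payload 4.9 kg.
Tool frame: the origin (TCP) lies on the centre line of the jaws, within the pads' length; the fingertips stand 14 mm ahead of it and the grasp point (between the pads) lies 5 mm behind it; y points along the fingers, z is the direction in which the jaws open and shut, and the axes are right-handed (so a half turn about y gives the same grasp; the last joint's range is limited). The gripper opens to 85 mm and grips with 20 to 120 N. Pads are 22 mm wide; open, the fingers measure 114 mm over their backs; the gripper's body (76 mm by 85 mm) begins 54 mm behind the grasp point. The pads swing forward as they close: fully open they stand 13 mm farther back than shut.
Start: joints at [-1.275, 0.053, 1.613, -0, 1.476, -0.119], TCP at [0.252, -0.572, 0.245] pointing down, gripper open.
Joint ranges: [-3.01, 3.01], [-1.01, 2.22], [0.06, 2.58], [-1.02, 4.17], [0.09, 2.62], [-3.14, 3.14]. Speed limits (rad/s): [2.57, 2.57, 3.14, 3.14, 3.14, 3.14].

## Interface

Orientations are given as a rotation vector (axis times angle).
In Python, from station import ctrl gives the robot as it stands.
- The arm moves only by the tool servo_tool, never from a script. Its arguments are lists of equal length, an entry for each row: "delta_pos": the shift along the tool's x, y, z in m, a list of three; "dr": the turn, a rotation vector about the tool's x, y, z in degrees, a list of three; "grip": the opening, from 0 (shut) to 1 (fully open). In form: {"delta_pos": [[x, y, z], ...], "dr": [[rx, ry, rz], ...], "grip": [grip, ...]}. A call has 1 to 5 rows; each row shifts and turns the pose as measured when the row begins, along the tool's axes as they then stand; what a row does not reach is not made up. A row lasts 1/8 s, in which the tool goes at most 62.5 mm and 10.7 degrees, less where a joint would pass 70% of its speed; a pose out of reach is approached as far as the arm can. A call is refused whole if a number of a shift passes 0.0625 or a number of a turn 10.7, either way. A call with a gripper value outside its range is refused whole. The fingers move at their own pace and stop on an object; "grip_force" is the grip in N (left out, the last holds). Time passes only in rows, so rows that do not move let the fingers close. It gives the time, the measured TCP pose, the force and the opening at its end, in the units of the state.
- ctrl.get_obs(): the state, without advancing time (a new reading comes with each control period).
- ctrl.get_image(name): name is "side" or "top" or "wrist"; returns the picture (384x512x3 uint8, red, green, blue); there is no depth.
- ctrl.camera_params(name): a dict with "fovy" (degrees; the focal length in pixels is half the picture's height over the tangent of half this angle, whatever the lens; pixels are square), "cx", "cy" (the principal point, pixels), "eye" and "rotation" of the camera in the world. Camera axes: x right, y down, z forward; pixel columns grow to the right and rows downward; lengths in m; the calibration is good to about 2 mm. The wrist camera is an equidistant fisheye: a pixel r from the principal point sees the ray r / f radians off the axis. A picture is of the moment at which its call begins: read the wrist's pose just before it. camera_params takes no time and is no camera call; for the wrist camera it gives the pose at the moment of the call.
- ctrl.finish_job(): hands the job in, once; it reports no verdict.
Trained networks look in the newest picture that a camera, given by its name, has taken for a name from the list of things; names that differ only in an ending like _2 or _b are one class to them, and where a whole thing is asked for, a point or a joint stands for the part that bears it (a point fixed in the world has none). Each returns a list of dicts, best first, with "score" (0 to 1); they miss things now and then, are a little off and sometimes report something else, mostly with a low value. They report only what shows in the picture. A call takes as long as a camera call. They do not tell look-alikes from the thing itself.
- ctrl.masks_of(camera, label): "pixels" (384x512 bool, what is visible of it) and "extent" ([left, top, right, bottom] in pixels, round what is visible of it).
The state is a dict: "t": time; "q": joint angles; "dq": joint speeds; "effort": joint torques, N m; "tool_pos": TCP position; "tool_rot": TCP orientation; "contact_force": force on the tool from outside, world axes, zero at the start; "wrist_torque": the same for the moment, N m; "opening": finger opening in m.
Only numpy, scipy, OpenCV 4.12 (cv2) and the standard library are available. Lean on these libraries where they do the work, as an engineer would, in place of code of your own. Each camera call takes 0.05 s, during which the arm holds its last target.

## Task

Lock the blue tube carousel onto its spindle: two orange retaining forks lie on the bench, and only the thinner one fits the groove under the spindle's head (pinch the upright tabs to feel which is which). Pick that fork up and push it sideways into the groove, prongs first, until it snaps fully home round the shaft; then let go. Leave the thicker fork lying flat on the bench and do not disturb the dropper bottles or the roll of tape.

Things in the scene. Friction and masses are not known exactly. Their poses are not given: they have to be found in the camera images.
- rotator: Fixed bench rotator: white 150 x 150 mm base, blue carousel disc 170 mm wide (its top 69 mm up, white tube caps to 75 mm), aluminium hub 90 mm wide with a flat top 95 mm up, steel spindle whose head ends 120 mm up. Origin: under its centre, on the bench
- groove (a point): Point on the vertical spindle axis at the groove's bottom face, which is the hub's flat top, 95 mm above the bench. The groove is 11.5 mm high and runs all round, so a fork may come from any side; the shaft in it is 24 mm thick. The spindle head above it is 36 mm wide, 13.5 mm high, its lower edge bevelled 2 mm. z is up
- fork_a_tab (a point): Centre of the upright tab of orange fork a. Forks a and b look alike; one is of 8 mm, the other of 15 mm plate (thickness of both flat part and tab). Lies flat, 107 mm long, 56 mm wide, under 0.15 kg. x = the way the prongs point, z = up. The tab stands at the tail: 40 mm wide along y, 50 mm high from the underside, thickness along x, centre 25 mm above the underside, 68 mm behind the seat
- fork_a_seat (a point): Centre of fork a's seat, at its underside (axes as the tab). Fully home it meets point groove. Prong tips are 35 mm ahead (+x); the mouth, 42 mm wide at the tips, narrows to a 19 mm neck 9 mm ahead of the seat. The 8 mm fork's prongs are sprung: pushed along +x, the shaft spreads them at the neck (about 4 to 8 N), then it snaps home against the back of the seat
- fork_b_tab (a point): Centre of the upright tab of orange fork b: same outline, tab height and offsets as fork a
- fork_b_seat (a point): Centre of fork b's seat, at its underside; as for fork a
- dropper_red: White dropper bottle with a red tip, 31 mm in diameter, 94 mm high, loose bystander; origin at the centre of its underside
- dropper_blue: White dropper bottle with a blue tip, 31 mm in diameter, 94 mm high, loose bystander; origin at the centre of its underside
- tape_roll: Roll of white tape lying flat, 62 mm in diameter, 18 mm high, loose bystander; origin at the centre of its underside
Things that resemble listed ones, but are neither listed nor needed, are in the scene too. Leave any yellow look-alike of the part that bears fork_a_tab alone.

How it is judged:
On the way:
1. the thinner fork is lifted clear of the bench (height (world z) of fork_a_seat above 0.05 m), for 0.1 s.
At the end, for the whole second after the job is handed in: The 8 mm fork is home in the groove: seat centre within 3 mm of the spindle axis, 3 mm below to 5 mm above the groove's bottom face, level within 0.1 rad, at rest, released. The 15 mm fork lies flat on the bench (underside under 6 mm up, level within 0.1 rad) (horizontal distance between fork_a_seat and groove below 0.003 m and z of fork_a_seat in the frame of groove between -0.003 and 0.005 m and angle between each of fork_a_seat, fork_b_seat's own z axis and vertical below 0.1 rad and height (world z) of fork_b_seat below 0.006 m and contact force between the fingers and anything else below 0.1 N and angular speed of fork_a below 0.1 rad/s and linear speed of fork_a below 0.02 m/s); the robot touches nothing.
It fails at once if a dropper bottle or the tape roll is moved by more than 30 mm (distance of any of dropper_red, dropper_blue, tape_roll from where it was at the start of the episode above 0.03 m).
It fails at once if a dropper bottle is knocked over (angle between any of dropper_red, dropper_blue's own z axis and vertical above 0.5 rad).
It also fails if it takes over 48 s, if anything falls off the work surface, if the arm or the gripper's body presses on something with over 40 N, if the wrist force passes 120 N, or if a joint passes its speed limit or range.

## Working session

There is one attempt and no reset: what is moved stays moved. The work goes in short steps, Python scripts to look and compute and a tool call to move; the robot and the scene stay as the last step left them, time stands still between calls to the robot, and variables do not carry over. Pictures are saved under pics/ and viewed, and the job is handed in when it is done.

Besides the shell and the picture viewer there is one more tool, called after "Request:" as name(argument=value, ...), one argument or row to a line, values as JSON. servo_tool: Moves the arm, as the interface text tells. Its arguments: {"type":"object","properties":{"delta_pos":{"type":"array","items":{"type":"array","items":{"type":"number"}}},"dr":{"type":"array","items":{"type":"array","items":{"type":"number"}}},"grip":{"type":"array","items":{"type":"number"}},"grip_force":{"type":"number"}},"required":["delta_pos","dr","grip"]}

```bash
ls; mkdir -p pics; python3 - <<'E'
from station import ctrl
import cv2
for n in ["side","top","wrist"]:
    p=ctrl.camera_params(n); im=ctrl.get_image(n)
    cv2.imwrite(f"pics/{n}0.png",im[:,:,::-1]); print(n,p)
print(ctrl.get_obs())
E
```

```text
pics
side {'fovy': 49.04029002855518, 'cx': 255.66021994865957, 'cy': 193.9240688973658, 'eye': array([ 0.88901551, -0.48951927,  1.14067819]), 'rotation': array([-2.50334212, -0.69610657,  0.20559438])}
top {'fovy': 49.27388341686022, 'cx': 254.0611883527254, 'cy': 195.33865982962143, 'eye': array([0.47769003, 0.06829474, 1.49904936]), 'rotation': array([-2.23015977,  2.17730349, -0.09132747])}
wrist {'fovy': 65.70646984690485, 'cx': 252.7306283480725, 'cy': 187.43892909157898, 'eye': array([ 0.32099634, -0.54321663,  0.37216584]), 'rotation': array([ 2.4164779 , -1.57571756, -0.23777485])}
{'t': 0.15, 'q': array([-1.27503800e+00,  5.32145537e-02,  1.61397913e+00, -3.37187470e-05,
        1.47596065e+00, -1.19050008e-01]), 'dq': array([-0.00097387, -0.00197209, -0.00301772, -0.00016106, -0.0002937 ,
        0.00098844]), 'effort': array([-9.06975674e-04, -3.94240773e+01, -3.70722234e+01, -1.31596780e-04,
        4.66950063e-03,  1.69568756e-05]), 'tool_pos': array([ 0.25171413, -0.57157387,  0.2443393 ]), 'tool_rot': array([-0.41954636,  1.99449212, -1.99133012]), 'contact_force': array([-0.02800175, -0.28633339, -0.17876052]), 'wrist_torque': array([ 0.03699229, -0.03818181,  0.02634276]), 'opening': 0.0853468865957789}
```

View pics/side0.png

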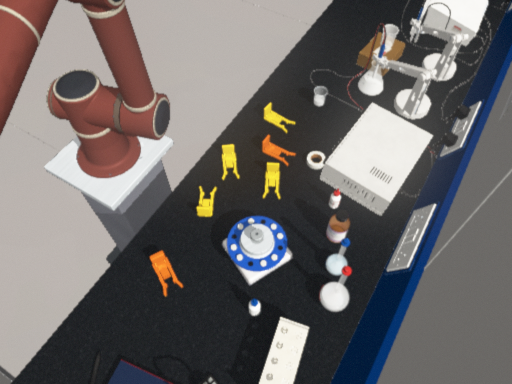

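View pics/top0.png

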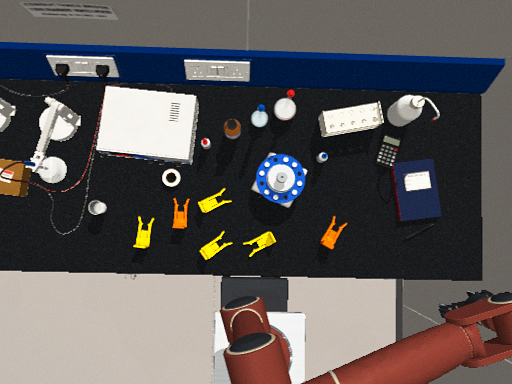

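View pics/wrist0.png

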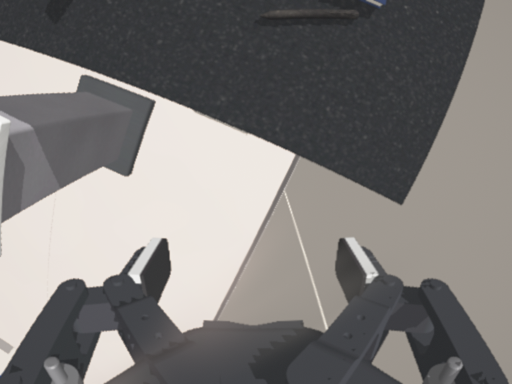

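```bash
cat > h.py <<'E'
import numpy as np, cv2
from scipy.spatial.transform import Rotation as R
from station import ctrl
def ray(p,u,v,fish=False):
    f=192/np.tan(np.radians(p['fovy'])/2)
    x=np.array([u-p['cx'],v-p['cy']],float)
    if fish:
        r=np.linalg.norm(x); th=r/f; d=np.array([*(x/max(r,1e-9)*np.sin(th)),np.cos(th)])
    else: d=np.array([x[0]/f,x[1]/f,1.])
    return R.from_rotvec(p['rotation']).apply(d)
def atz(p,u,v,z,fish=False):
    d=ray(p,u,v,fish); return p['eye']+d*(z-p['eye'][2])/d[2]
def proj(p,X,fish=False):
    f=192/np.tan(np.radians(p['fovy'])/2)
    c=R.from_rotvec(p['rotation']).inv().apply(np.atleast_2d(X)-p['eye'])
    if fish:
        rr=np.linalg.norm(c[:,:2],axis=1); th=np.arctan2(rr,c[:,2]); return c[:,:2]/np.maximum(rr,1e-9)[:,None]*(th*f)[:,None]+[p['cx'],p['cy']]
    return c[:,:2]/c[:,2:]*f+[p['cx'],p['cy']]
E
python3 - <<'E'
from h import *
t=cv2.imread('pics/top0.png'); s=cv2.imread('pics/side0.png')
def cr(im,u,v,w=28): return cv2.resize(im[v-w:v+w,u-w:u+w],(390,290*390//390+100),interpolation=cv2.INTER_CUBIC)[:290] if 0 else cv2.resize(im[v-w:v+w,u-w:u+w],(295,295),interpolation=cv2.INTER_CUBIC)
a=np.hstack([cr(t,333,233),cr(t,180,213)]);b=np.hstack([cr(s,166,272),cr(s,278,150)])
cv2.imwrite('pics/crop1.png',np.vstack([a,b]))
pt=ctrl.camera_params('top');ps=ctrl.camera_params('side')
for l in ['fork_a_tab','rotator','dropper_red','dropper_blue','tape_roll']:
  for c,p in(('top',pt),('side',ps)):
    for m in ctrl.masks_of(c,l)[:7]:
        px=m['pixels']; v,u=np.nonzero(px); print(l,c,round(m['score'],2),m['extent'],len(u),atz(p,u.mean(),v.mean(),0.0)[:2].round(3))
E
```

```text
fork_a_tab top 0.85 [174.0, 200.4, 186.6, 229.5] 219 [0.479 0.297]
fork_a_tab top 0.72 [135.9, 219.3, 155.0, 252.7] 362 [0.41 0.42]
fork_a_tab top 0.62 [254.4, 232.5, 272.5, 251.2] 235 [ 0.405 -0.009]
fork_a_tab top 0.49 [197.8, 191.9, 230.0, 211.2] 334 [0.534 0.181]
fork_a_tab top 0.46 [321.2, 219.2, 343.9, 251.8] 305 [ 0.429 -0.247]
fork_a_tab side 0.93 [220.4, 147.0, 237.0, 177.7] 320 [0.364 0.189]
fork_a_tab side 0.86 [264.0, 136.7, 292.3, 164.4] 352 [0.477 0.303]
fork_a_tab side 0.74 [263.7, 99.0, 297.5, 132.8] 277 [0.404 0.432]
fork_a_tab side 0.58 [197.9, 192.8, 213.9, 214.6] 289 [0.402 0.001]
rotator top 0.95 [251.1, 151.4, 307.2, 205.4] 2007 [ 0.627 -0.058]
rotator side 0.77 [221.6, 217.5, 296.2, 285.5] 3168 [ 0.613 -0.039]
dropper_red top 0.25 [318.9, 223.1, 346.2, 248.5] 319 [ 0.425 -0.247]
dropper_red side 0.63 [326.9, 186.9, 339.7, 208.1] 147 [0.739 0.231]
dropper_blue top 0.45 [314.6, 152.0, 327.7, 161.6] 86 [ 0.708 -0.211]
dropper_blue side 0.73 [249.5, 298.5, 258.8, 317.1] 158 [ 0.7   -0.197]
tape_roll top 0.74 [161.9, 169.3, 181.8, 188.1] 191 [0.622 0.33 ]
tape_roll side 0.66 [309.5, 151.6, 323.1, 168.6] 249 [0.616 0.335]
tape_roll side 0.43 [261.8, 135.1, 295.8, 163.0] 400 [0.477 0.303]
```

View pics/crop1.png

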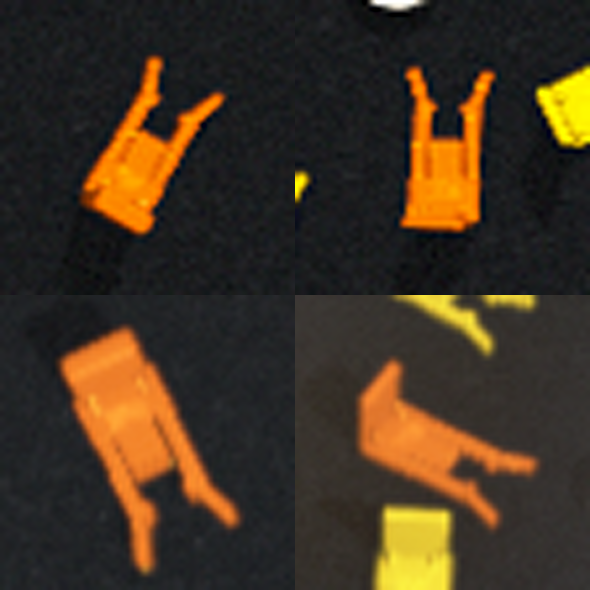

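```bash
cat > fit.py <<'E'
from h import *
from scipy.optimize import minimize
S=4
def polys(th):
    body=np.array([[-72,-20],[-72,20],[0,20],[9,20],[35,28],[35,21],[9,9.5],[0,12],[-10,8],[-12,0],[-10,-8],[0,-12],[9,-9.5],[35,-21],[35,-28],[9,-20],[0,-20]],float)
    return body
def render(p,x,y,a,th,w0,h0,win):
    T=lambda P:np.c_[P[:,0]*np.cos(a)-P[:,1]*np.sin(a)+x,P[:,0]*np.sin(a)+P[:,1]*np.cos(a)+y,P[:,2]]
    m=np.zeros((win*S,win*S),np.uint8)
    pr=lambda P:np.round((proj(p,T(P/1000.*np.array([1,1,1])) )-[w0,h0]+.5)*S*16).astype(np.int32)
    b=polys(th)
    for z in np.linspace(0,th,5): cv2.fillPoly(m,[pr(np.c_[b,np.full(len(b),z)])],255,shift=4)
    t=np.array([[sx*th/2-68,sy*20,z] for sx in(-1,1) for sy in(-1,1) for z in(0,50)])
    cv2.fillConvexPoly(m,cv2.convexHull(pr(t)),255,shift=4)
    return cv2.resize(m,(win,win),interpolation=cv2.INTER_AREA)/255.
E
cat > f1.py <<'E'
from fit import *
ims={c:cv2.imread(f'pics/{c}0.png') for c in('top','side')}; ps={c:ctrl.camera_params(c) for c in ims}
def soft(im):
    f=im.astype(float); h=cv2.cvtColor(im,cv2.COLOR_BGR2HSV)
    s=np.clip((f[:,:,2]-f[:,:,0]-30)/150,0,1); s[(h[:,:,0]>21)]=0; return s
# fork approx: center px per cam, initial pose
for nm,px,x0 in(('R',{'top':(333,233),'side':(166,272)},(.43,-.245,np.radians(-25))),('L',{'top':(180,213),'side':(278,150)},(.48,.295,0.))):
  for th in(8,15):
    def cost(v,cams=('top','side')):
        e=0
        for i,c in enumerate(cams):
            u0,v0=px[c][0]-26,px[c][1]-26
            o=soft(ims[c])[v0:v0+52,u0:u0+52]
            d=v[3:5]  if c=='side' else (0,0)
            e+=((render(ps[c],v[0]+d[0],v[1]+d[1],v[2],th,u0,v0,52)-o)**2).sum()
        return e
    best=min((minimize(cost,[*x0[:2],x0[2]+da,0,0],method='Nelder-Mead',options=dict(initial_simplex=np.array([[*x0[:2],x0[2]+da,0,0]]+[[*(np.array([*x0[:2],x0[2]+da,0,0])+e)] for e in np.diag([.01,.01,.15,.004,.004])]),maxiter=400)) for da in(-.15,.15)),key=lambda r:r.fun)
    print(nm,th,best.x.round(4),np.degrees(best.x[2]).round(1),best.fun.round(1))
E
python3 f1.py
```

```text
R 8 [ 0.4556 -0.2589 -0.5128 -0.0023  0.0012] -29.4 65.7
R 15 [ 4.57e-01 -2.59e-01 -5.24e-01 -1.40e-03  1.00e-04] -30.0 69.8
L 8 [ 0.5151  0.2934 -0.0279 -0.0007  0.0006] -1.6 46.4
L 15 [ 5.165e-01  2.929e-01 -2.060e-02 -5.000e-04 -2.200e-03] -1.2 90.3
```

```bash
python3 - <<'E'
from h import *
t=cv2.imread('pics/top0.png'); s=cv2.imread('pics/side0.png')
cr=lambda im,u,v,w:cv2.resize(im[v-w:v+w,u-w:u+w],(400,400),interpolation=cv2.INTER_CUBIC)
pt=ctrl.camera_params('top');ps=ctrl.camera_params('side')
cv2.imwrite('pics/crop2.png',np.hstack([cr(t,281,178,30),cr(s,257,243,40)]))
o=ctrl.get_obs(); print(o['t'],R.from_rotvec(o['tool_rot']).as_matrix().round(3))
# blue disc mask fit: top z=.069
for im,p,c in((t,pt,(281,178)),(s,ps,(257,243))):
    h=cv2.cvtColor(im,cv2.COLOR_BGR2HSV); m=((abs(h[:,:,0].astype(int)-112)<12)&(h[:,:,1]>120)&(h[:,:,2]>80)).astype(np.uint8)
    k=np.zeros_like(m);cv2.circle(k,c,42,1,-1); m*=k
    cs,_=cv2.findContours(m,cv2.RETR_EXTERNAL,cv2.CHAIN_APPROX_NONE); cc=max(cs,key=cv2.contourArea)[:,0]
    cc=cv2.convexHull(cc)[:,0]
    P=np.array([atz(p,u,v,.069)[:2] for u,v in cc])
    A=np.c_[2*P,np.ones(len(P))]; q=np.linalg.lstsq(A,(P**2).sum(1),rcond=None)[0]; print(q[:2],np.sqrt(q[2]+q[:2]@q[:2]),len(cc))
    print(proj(p,[[*q[:2],.12]]))
E
```

```text
0.65 [[-0.915  0.     0.403]
 [-0.403 -0.    -0.915]
 [-0.    -1.     0.   ]]
[ 0.62335311 -0.05510196] 0.084988970252841 30
[[281.67912868 176.4029476 ]]
[ 0.62244458 -0.05386855] 0.08538924410847581 32
[[256.44031873 233.3758225 ]]
```

View pics/crop2.png

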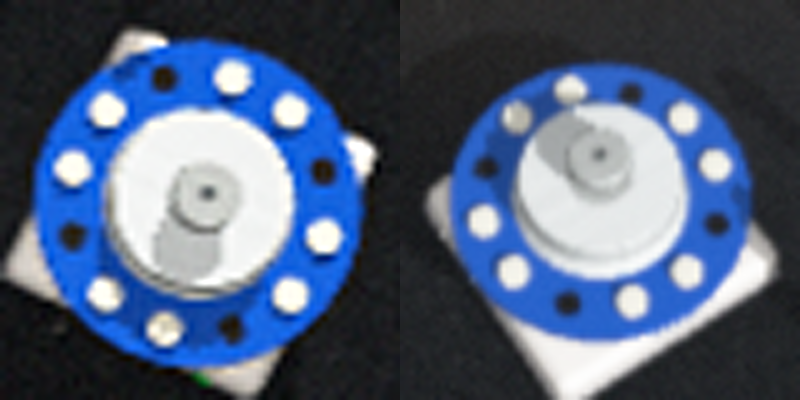

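```bash
cat > plan.py <<'E'
from h import *
import sys
def plan(x,y,z,yaw,n,start=None):
    """tool z heading yaw(deg), tool y down. prints n rows in tool axes"""
    o=ctrl.get_obs()
    pos,M=(o['tool_pos'],R.from_rotvec(o['tool_rot'])) if start is None else start
    tz=np.array([np.cos(np.radians(yaw)),np.sin(np.radians(yaw)),0]); ty=np.array([0,0,-1.]); G=R.from_matrix(np.c_[np.cross(ty,tz),ty,tz])
    tgt=np.array([x,y,z]); 
    D=(M.inv()*G).as_rotvec()
    dp=[];dr=[]
    for i in range(n):
        step=(tgt-pos)/(n-i); dp.append(M.inv().apply(step).round(4).tolist()); 
        dr.append(np.degrees(D/n).round(2).tolist()); pos=pos+step; M=M*R.from_rotvec(D/n)
    for i in range(0,n,5): print('dp',dp[i:i+5],'\ndr',dr[i:i+5])
    return pos,M
def state():
    o=ctrl.get_obs(); M=R.from_rotvec(o['tool_rot']).as_matrix()
    print('t',o['t'],'p',o['tool_pos'].round(4),'yaw z',np.degrees(np.arctan2(M[1,2],M[0,2])).round(2),'ty',M[:,1].round(4),'F',o['contact_force'].round(1),'op',round(o['opening'],4),'q',o['q'].round(2))
E
python3 - <<'E'
from plan import *
s=plan(.44,-.1,.24,-15,10); plan(.446,.294,.2,-1.5,8,s)
E
```

```text
dp [[-0.0362, 0.0005, -0.0356], [-0.0393, 0.0005, -0.0322], [-0.042, 0.0005, -0.0286], [-0.0444, 0.0005, -0.0247], [-0.0464, 0.0005, -0.0207]] 
dr [[-0.0, -5.12, 0.0], [-0.0, -5.12, 0.0], [-0.0, -5.12, 0.0], [-0.0, -5.12, 0.0], [-0.0, -5.12, 0.0]]
dp [[-0.0481, 0.0005, -0.0164], [-0.0494, 0.0005, -0.0121], [-0.0502, 0.0005, -0.0076], [-0.0507, 0.0005, -0.0031], [-0.0508, 0.0005, 0.0014]] 
dr [[-0.0, -5.12, 0.0], [-0.0, -5.12, 0.0], [-0.0, -5.12, 0.0], [-0.0, -5.12, 0.0], [-0.0, -5.12, 0.0]]
dp [[-0.0478, 0.005, -0.012], [-0.0481, 0.005, -0.0106], [-0.0484, 0.005, -0.0092], [-0.0486, 0.005, -0.0078], [-0.0488, 0.005, -0.0063]] 
dr [[0.0, -1.69, -0.0], [0.0, -1.69, -0.0], [0.0, -1.69, -0.0], [0.0, -1.69, -0.0], [0.0, -1.69, -0.0]]
dp [[-0.049, 0.005, -0.0049], [-0.0491, 0.005, -0.0034], [-0.0492, 0.005, -0.002]] 
dr [[0.0, -1.69, -0.0], [0.0, -1.69, -0.0], [0.0, -1.69, -0.0]]
```

Request:
servo_tool(
  delta_pos=[
    [-0.036,0,-0.036],
    [-0.039,0,-0.032],
    [-0.042,0,-0.029],
    [-0.044,0,-0.025],
    [-0.046,0,-0.021],
  ],
  dr=[
    [0,-5,0],
    [0,-5,0],
    [0,-5,0],
    [0,-5,0],
    [0,-5,0],
  ],
  grip=[1,1,1,1,1],
)

```text
t: 1.27
tool_pos: [0.3454, -0.3322, 0.2454]
tool_rot: [-0.783, 1.709, -1.712]
contact_force: [-0.2, -0.2, -0.1]
opening: 0.0854
```

```bash
python3 - <<'E'
from plan import *
state(); cv2.imwrite('pics/w1.png',ctrl.get_image('wrist')[:,:,::-1])
s=plan(.44,-.1,.24,-15,7); plan(.446,.294,.2,-1.5,8,s)
E
```

```text
t 1.275 p [ 0.3454 -0.3322  0.2454] yaw z -40.77 ty [ 0.0014 -0.001  -1.    ] F [-0.2 -0.2 -0.1] op 0.0854 q [-0.92 -0.31  1.94  0.    1.51 -0.21]
dp [[-0.0334, 0.0009, -0.011], [-0.034, 0.0009, -0.0088], [-0.0345, 0.0009, -0.0067], [-0.0348, 0.0008, -0.0045], [-0.035, 0.0008, -0.0023]] 
dr [[-0.01, -3.63, -0.04], [-0.01, -3.63, -0.04], [-0.01, -3.63, -0.04], [-0.01, -3.63, -0.04], [-0.01, -3.63, -0.04]]
dp [[-0.0351, 0.0008, -0.0], [-0.0351, 0.0008, 0.0022]] 
dr [[-0.01, -3.63, -0.04], [-0.01, -3.63, -0.04]]
dp [[-0.0478, 0.005, -0.012], [-0.0481, 0.005, -0.0106], [-0.0484, 0.005, -0.0092], [-0.0486, 0.005, -0.0078], [-0.0488, 0.005, -0.0063]] 
dr [[-0.0, -1.69, 0.0], [-0.0, -1.69, 0.0], [-0.0, -1.69, 0.0], [-0.0, -1.69, 0.0], [-0.0, -1.69, 0.0]]
dp [[-0.049, 0.005, -0.0049], [-0.0491, 0.005, -0.0034], [-0.0492, 0.005, -0.002]] 
dr [[-0.0, -1.69, 0.0], [-0.0, -1.69, 0.0], [-0.0, -1.69, 0.0]]
```

View pics/w1.png

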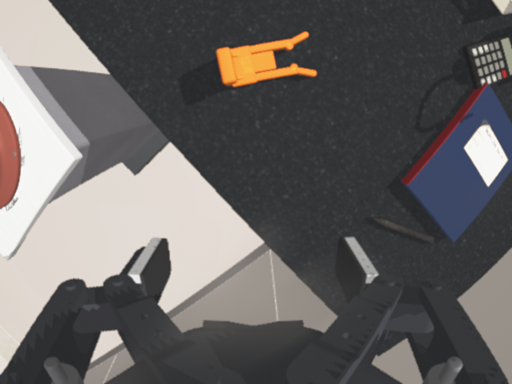

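Request:
servo_tool(
  delta_pos=[
    [-0.047,0,-0.015],
    [-0.048,0,-0.011],
    [-0.049,0,-0.007],
    [-0.049,0,-0.003],
    [-0.049,0,0],
  ],
  dr=[
    [0,-5,0],
    [0,-5,0],
    [0,-5,0],
    [0,-5,0],
    [0,-5,0],
  ],
  grip=[1,1,1,1,1],
)

```text
t: 1.95
tool_pos: [0.4401, -0.0931, 0.2477]
tool_rot: [-1.069, 1.392, -1.399]
contact_force: [0.7, -0.6, 0.2]
opening: 0.0854
```

Request:
servo_tool(
  delta_pos=[
    [-0.055,0.005,-0.01],
    [-0.055,0.005,-0.008],
    [-0.055,0.005,-0.006],
    [-0.04,0.005,-0.003],
    [-0.035,0.005,-0.001],
  ],
  dr=[
    [0,-3,0],
    [0,-3,0],
    [0,-3,0],
    [0,-3,0],
    [0,-2,0],
  ],
  grip=[1,1,1,1,1],
)

```text
t: 2.58
tool_pos: [0.4525, 0.1572, 0.2245]
tool_rot: [-1.197, 1.202, -1.219]
contact_force: [-0.1, -0.3, -0.3]
opening: 0.0853
```

```bash
python3 - <<'E'
from plan import *
w1=cv2.imread('pics/w1.png')
state(); p=ctrl.camera_params('wrist'); w=ctrl.get_image('wrist')[:,:,::-1]; cv2.imwrite('pics/w2.png',w); np.save('w2.npy',p,allow_pickle=True)
print(proj(p,[[.447,.294,.05],[.515,.293,0]],True))
plan(.446,.294,.12,-1.5,5)
E
```

```text
t 2.575 p [0.4525 0.1572 0.2245] yaw z -0.25 ty [ 1.370e-02  1.000e-04 -9.999e-01] F [-0.1 -0.3 -0.3] op 0.0853 q [ 0.18 -0.3   1.97 -0.    1.46  0.18]
[[243.30743503  37.59629582]
 [302.11522657  48.06535039]]
dp [[-0.0267, 0.0208, -0.0014], [-0.0267, 0.0208, -0.0015], [-0.0267, 0.0208, -0.0016], [-0.0267, 0.0208, -0.0017], [-0.0267, 0.0208, -0.0018]] 
dr [[-0.14, 0.29, -0.04], [-0.14, 0.29, -0.04], [-0.14, 0.29, -0.04], [-0.14, 0.29, -0.04], [-0.14, 0.29, -0.04]]
```

View pics/w2.png

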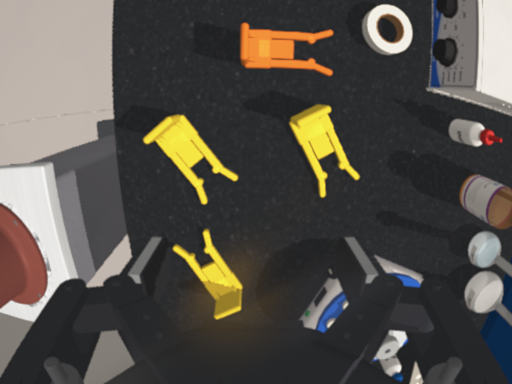

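```bash
python3 - <<'E'
import cv2,numpy as np
a=cv2.imread('pics/w1.png')[20:100,200:320];b=cv2.imread('pics/w2.png')[10:90,225:345]
cv2.imwrite('pics/c3.png',np.vstack([cv2.resize(x,None,fx=3.6,fy=3.6,interpolation=cv2.INTER_CUBIC) for x in(a,b)]))
E
```

```text
(no output)
```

View pics/c3.png

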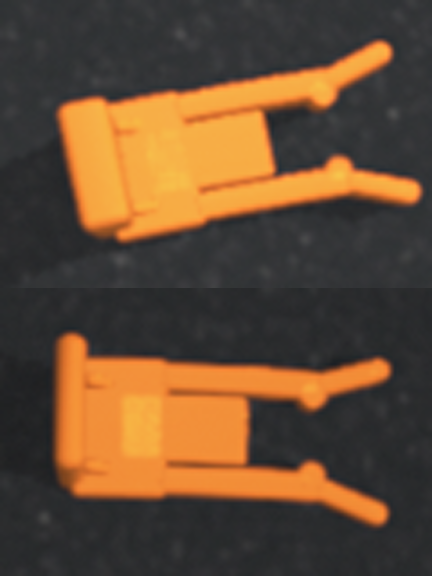

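Request:
servo_tool(
  delta_pos=[
    [-0.027,0.021,-0.0015],
    [-0.027,0.021,-0.0015],
    [-0.027,0.021,-0.0015],
    [-0.027,0.021,-0.0015],
    [-0.027,0.021,-0.0015],
  ],
  dr=[
    [-0.2,0.3,0],
    [-0.2,0.3,0],
    [-0.2,0.3,0],
    [-0.1,0.3,0],
    [-0.1,0.3,0],
  ],
  grip=[1,1,1,1,1],
)

```text
t: 3.25
tool_pos: [0.4487, 0.2998, 0.1198]
tool_rot: [-1.188, 1.229, -1.229]
contact_force: [0.5, 0.8, -0.2]
opening: 0.0854
```

```bash
python3 - <<'E'
from plan import *
state(); p=ctrl.camera_params('wrist'); w=ctrl.get_image('wrist')[:,:,::-1]; cv2.imwrite('pics/w3.png',w)
P=np.array([[-68-4,20,50],[-68+4,20,50],[-68+4,-20,50],[-68-4,-20,50],[35,28,4],[35,-28,4]])/1000
a=np.radians(-1.6)
Q=np.c_[.5151+P[:,0]*np.cos(a)-P[:,1]*np.sin(a),.2934+P[:,0]*np.sin(a)+P[:,1]*np.cos(a),P[:,2]]
q=proj(p,Q,True); print(q.round(1))
i=w.copy()
i=cv2.resize(i,None,fx=1.5,fy=1.5)
for u,v in q: cv2.circle(i,(int(u*1.5),int(v*1.5)),2,(255,0,255),-1)
cv2.imwrite('pics/w3b.png',i)
E
```

```text
t 3.25 p [0.4487 0.2998 0.1198] yaw z -1.64 ty [ 0.0053  0.0049 -1.    ] F [ 0.5  0.8 -0.2] op 0.0854 q [ 0.45 -0.04  1.93  0.    1.25  0.48]
[[242.9 184. ]
 [254.4 184. ]
 [254.3 236. ]
 [243.5 236.1]
 [366.1 160.8]
 [359.7 219.7]]
```

View pics/w3b.png

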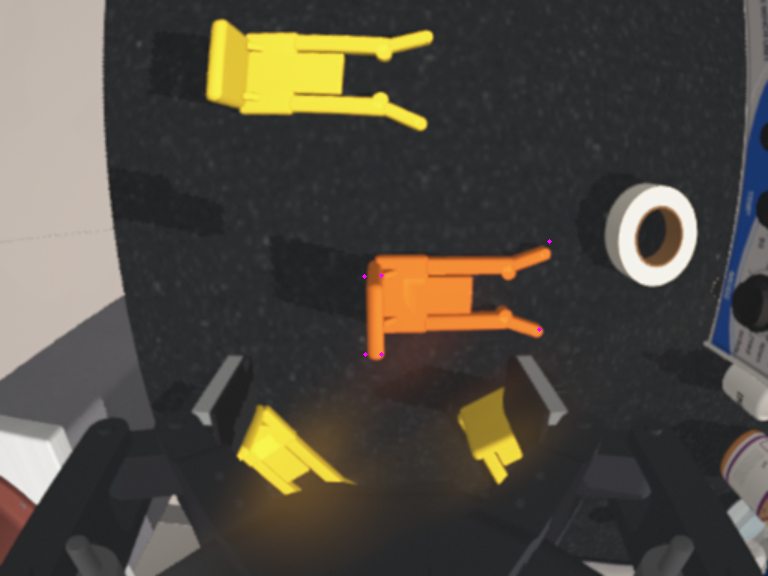

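```bash
cat > wfit.py <<'E'
from fit import *
import fit
def wfit(im,p,v0,win,zb=0.,wts=None):
    fit.proj_=proj
    u0,w0,n=win
    f=im.astype(float); h=cv2.cvtColor(im,cv2.COLOR_BGR2HSV)
    s=np.clip((f[:,:,2]-f[:,:,0]-30)/100,0,1); s[h[:,:,0]>19]=0
    o=s[w0:w0+n,u0:u0+n]
    import h as hh
    fit.proj=lambda P,X: hh.proj(P,X+np.array([0,0,zb]),True)
    c=lambda v:((render(p,v[0],v[1],v[2],8,u0,w0,n)-o)**2).sum()
    v0=np.array(v0); r=minimize(c,v0,method='Nelder-Mead',options=dict(initial_simplex=np.vstack([v0,v0+np.diag([.004,.004,.08])]),maxiter=300))
    m=render(p,*r.x,8,u0,w0,n)
    vis=im[w0:w0+n,u0:u0+n].copy(); e=cv2.morphologyEx((m>.5).astype(np.uint8),cv2.MORPH_GRADIENT,np.ones((2,2),np.uint8)); vis[e>0]=(255,0,255)
    cv2.imwrite('pics/fitvis.png',cv2.resize(vis,None,fx=500/n,fy=500/n,interpolation=cv2.INTER_NEAREST))
    return r.x,r.fun
E
cat > a.py <<'E'
from wfit import *
p=ctrl.camera_params('wrist'); im=cv2.imread('pics/w3.png')
x,f=wfit(im,p,[.5151,.2934,-.028],(230,145,140)); print(x,np.degrees(x[2]),f)
print('tab',x[:2]-.068*np.array([np.cos(x[2]),np.sin(x[2])]))
E
python3 a.py
```

```text
[ 0.51335747  0.29231849 -0.04088725] -2.342667128133561 537.6369280661283
tab [0.4454143  0.29509805]
```

View pics/fitvis.png

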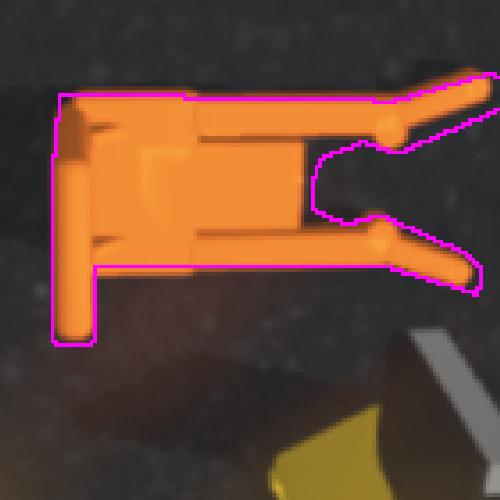

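```bash
python3 - <<'E'
from plan import *
plan(.446,.2945,.031,-2,4)
E
```

```text
dp [[0.0018, 0.0214, -0.0002], [0.0018, 0.0214, -0.0001], [0.0018, 0.0214, -0.0001], [0.0017, 0.0214, -0.0001]] 
dr [[-0.01, 0.11, -0.07], [-0.01, 0.11, -0.07], [-0.01, 0.11, -0.07], [-0.01, 0.11, -0.07]]
```

Request:
servo_tool(
  delta_pos=[
    [0.002,0.022,0],
    [0.002,0.022,0],
    [0.001,0.022,-0.0005],
    [0.0005,0.022,-0.0005],
    [0,0,0],
  ],
  dr=[
    [0,0.1,-0.1],
    [0,0.1,-0.1],
    [0,0.1,-0.1],
    [0,0.1,0],
    [0,0,0],
  ],
  grip=[1,1,1,1,0.6],
  grip_force=40,
)

```text
t: 3.92
tool_pos: [0.4464, 0.2955, 0.027]
tool_rot: [-1.193, 1.233, -1.235]
contact_force: [0.1, 0.3, -0.2]
opening: 0.07
```

```bash
python3 - <<'E'
from plan import *
state(); w=ctrl.get_image('wrist')[:,:,::-1]; cv2.imwrite('pics/w4.png',w)
plan(.446,.2945,.031,-2,1)
E
```

```text
t 3.925 p [0.4464 0.2955 0.027 ] yaw z -1.9 ty [ 8.e-04 -1.e-03 -1.e+00] F [ 0.1  0.3 -0.2] op 0.07 q [ 0.45  0.09  1.97 -0.    1.08  0.48]
dp [[0.0016, -0.0027, -0.0014]] 
dr [[-0.18, 0.09, -0.02]]
```

View pics/w4.png

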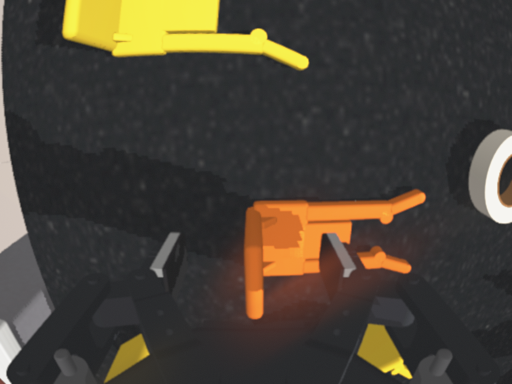

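Request:
servo_tool(
  delta_pos=[
    [0.001,-0.003,-0.001],
    [0,0,0],
    [0,0,0],
    [0,0,0],
    [0,0,0],
  ],
  dr=[
    [0,0,0],
    [0,0,0],
    [0,0,0],
    [0,0,0],
    [0,0,0],
  ],
  grip=[0.4,0,0,0,0],
  grip_force=50,
)

```text
t: 4.6
tool_pos: [0.4487, 0.296, 0.0355]
tool_rot: [-1.185, 1.229, -1.236]
contact_force: [-0.4, 1.0, -2.0]
opening: 0.0071
```

```bash
python3 - <<'E'
from plan import *
state()
E
```

```text
t 4.6 p [0.4487 0.296  0.0355] yaw z -1.91 ty [ 0.0088  0.0029 -1.    ] F [-0.4  1.  -2. ] op 0.0071 q [ 0.45  0.07  1.97 -0.    1.09  0.48]
```

Request:
servo_tool(
  delta_pos=[
    [0,0,0],
    [0,0,0],
  ],
  dr=[
    [0,0,0],
    [0,0,0],
  ],
  grip=[0,0],
  grip_force=70,
)

```text
t: 4.85
tool_pos: [0.4484, 0.2959, 0.0351]
tool_rot: [-1.185, 1.229, -1.235]
contact_force: [0.2, 0.7, -0.2]
opening: 0.0071
```

```bash
python3 - <<'E'
from plan import *
state(); w=ctrl.get_image('wrist')[:,:,::-1]; cv2.imwrite('pics/w5.png',w)
s=ctrl.get_image('side')[:,:,::-1]; cv2.imwrite('pics/s5.png',cv2.resize(s[110:190,220:340],None,fx=5,fy=5,interpolation=cv2.INTER_CUBIC))
E
```

```text
t 4.85 p [0.4484 0.2959 0.0351] yaw z -1.91 ty [ 0.0081  0.0026 -1.    ] F [ 0.2  0.7 -0.2] op 0.0071 q [ 0.45  0.07  1.97 -0.    1.09  0.48]
```

View pics/w5.png

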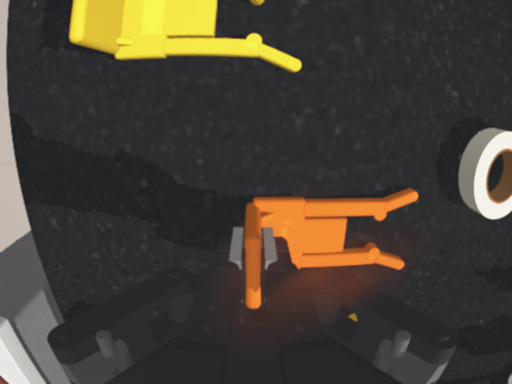

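View pics/s5.png

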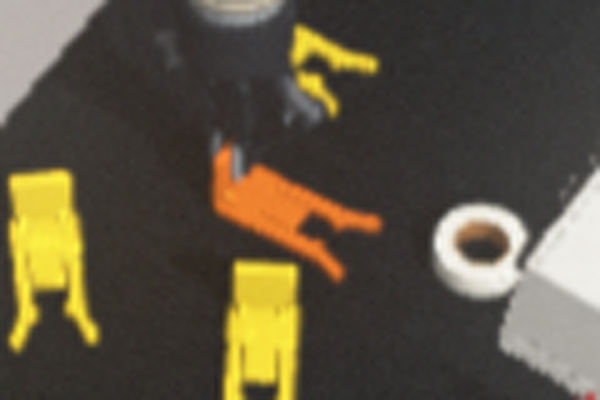

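Request:
servo_tool(
  delta_pos=[
    [0,-0.02,0],
    [0,-0.03,0],
    [0,-0.03,0],
    [0.02,-0.02,0],
    [0.04,0,0],
  ],
  dr=[
    [0,0,0],
    [0,0,0],
    [0,0,0],
    [0,0,0],
    [0,0,0],
  ],
  grip=[0,0,0,0,0],
)

```text
t: 5.58
tool_pos: [0.4451, 0.2356, 0.1375]
tool_rot: [-1.189, 1.227, -1.233]
contact_force: [0.0, 0.0, 0.1]
opening: 0.0072
```

```bash
python3 - <<'E'
from plan import *
state()
plan(.455,-.055,.15,0,10)
E
```

```text
t 5.575 p [0.4451 0.2356 0.1375] yaw z -1.69 ty [ 0.0067  0.0016 -1.    ] F [0.  0.  0.1] op 0.0072 q [ 0.34 -0.15  2.   -0.    1.29  0.37]
dp [[0.029, -0.0013, 0.0019], [0.029, -0.0013, 0.0018], [0.029, -0.0013, 0.0017], [0.029, -0.0013, 0.0016], [0.029, -0.0013, 0.0015]] 
dr [[-0.04, -0.17, -0.01], [-0.04, -0.17, -0.01], [-0.04, -0.17, -0.01], [-0.04, -0.17, -0.01], [-0.04, -0.17, -0.01]]
dp [[0.029, -0.0013, 0.0014], [0.029, -0.0013, 0.0013], [0.0291, -0.0013, 0.0013], [0.0291, -0.0013, 0.0012], [0.0291, -0.0013, 0.0011]] 
dr [[-0.04, -0.17, -0.01], [-0.04, -0.17, -0.01], [-0.04, -0.17, -0.01], [-0.04, -0.17, -0.01], [-0.04, -0.17, -0.01]]
```

Request:
servo_tool(
  delta_pos=[
    [0.035,-0.002,0.002],
    [0.035,-0.002,0.001],
    [0.035,-0.002,0.001],
    [0.035,-0.002,0.001],
    [0.035,-0.002,0.001],
  ],
  dr=[
    [0,-0.2,0],
    [0,-0.2,0],
    [0,-0.2,0],
    [0,-0.2,0],
    [0,-0.2,0],
  ],
  grip=[0,0,0,0,0],
)

```text
t: 6.2
tool_pos: [0.4465, 0.0553, 0.1479]
tool_rot: [-1.197, 1.211, -1.219]
contact_force: [0.4, -0.6, -0.6]
opening: 0.007
```

Request:
servo_tool(
  delta_pos=[
    [0.035,-0.001,0.002],
    [0.035,-0.001,0.001],
    [0.03,-0.001,0.001],
    [0.013,0,0],
    [0,0,0],
  ],
  dr=[
    [0,-0.2,0],
    [0,-0.2,0],
    [0,-0.2,0],
    [0,-0.1,0],
    [0,0,0],
  ],
  grip=[0,0,0,0,0],
)

```text
t: 6.82
tool_pos: [0.4492, -0.0628, 0.1511]
tool_rot: [-1.201, 1.203, -1.213]
contact_force: [-0.2, -0.2, -0.1]
opening: 0.0064
```

```bash
python3 - <<'E'
from plan import *
state(); w=ctrl.get_image('wrist')[:,:,::-1]; cv2.imwrite('pics/w6.png',w)
for n in('top','side'): cv2.imwrite(f'pics/{n}6.png',ctrl.get_image(n)[:,:,::-1])
s=cv2.imread('pics/side6.png'); cv2.imwrite('pics/s6b.png',cv2.resize(s[190:300,170:320],None,fx=5,fy=5,interpolation=cv2.INTER_CUBIC))
E
```

```text
t 6.825 p [ 0.4492 -0.0628  0.1511] yaw z -0.04 ty [ 0.0094  0.0015 -1.    ] F [-0.2 -0.2 -0.1] op 0.0064 q [-0.31 -0.31  2.1   0.    1.34 -0.31]
```

View pics/w6.png

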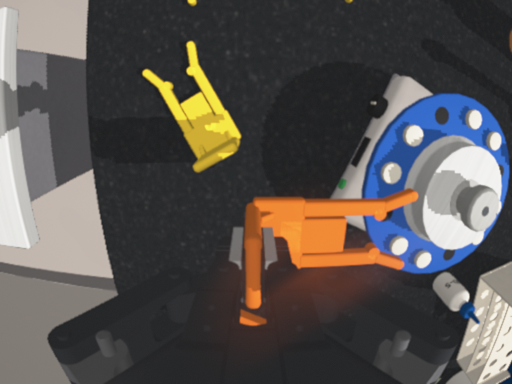

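View pics/s6b.png

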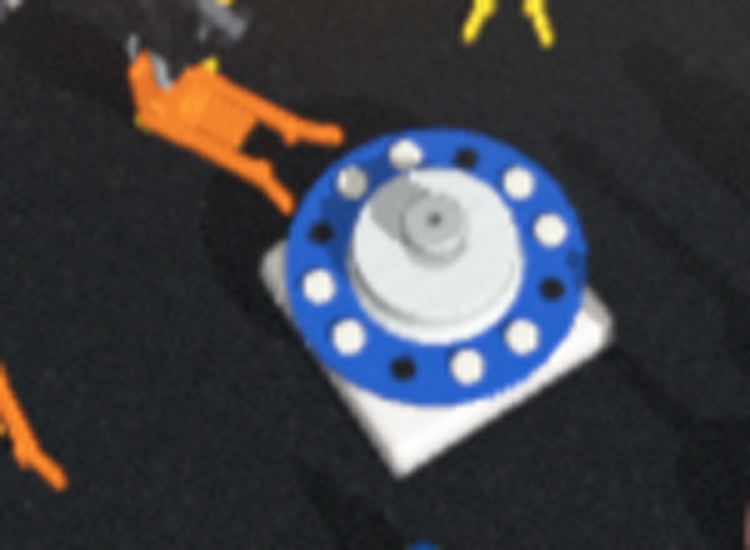

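```bash
python3 - <<'E'
from plan import *
from wfit import wfit
import h as hh
p=ctrl.camera_params('wrist'); im=cv2.imread('pics/w6.png')
zb=.1511-.0351
print('head',atz(p,486,211,.12,True))
x,f=wfit(im,p,[.517,-.0628,0.],(235,170,190),zb=zb); print(x,np.degrees(x[2]),f)
# head circle
c=im[150:270,420:512]; cv2.imwrite('pics/c6.png',np.hstack([cv2.resize(c,None,fx=4,fy=4,interpolation=cv2.INTER_CUBIC)]))
for z in(zb+.008,):
  print('tips',atz(p,413,196,z,True),atz(p,402,265,z,True))
E
```

```text
head [ 0.62396738 -0.05582866  0.12      ]
[ 0.51788352 -0.06628994 -0.02987242] -1.7115638332718552 1931.4809479046519
tips [ 0.54891272 -0.04171112  0.124     ] [ 0.55134788 -0.09099312  0.124     ]
```

View pics/fitvis.png

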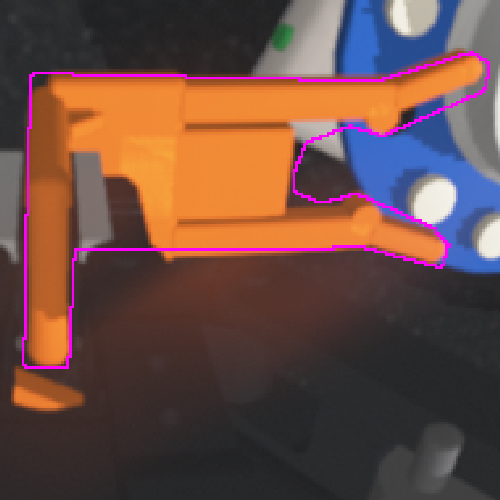

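View pics/c6.png

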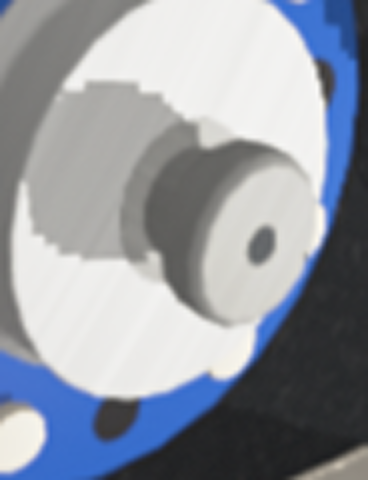

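Request:
servo_tool(
  delta_pos=[
    [-0.005,0.007,0.01],
    [-0.0045,0.007,0.015],
    [0,0.004,0.01],
    [0,0,0],
    [0,0,0],
  ],
  dr=[
    [0,0,0],
    [0,0,0],
    [0,0,0],
    [0,0,0],
    [0,0,0],
  ],
  grip=[0,0,0,0,0],
)

```text
t: 7.6
tool_pos: [0.4863, -0.0482, 0.1314]
tool_rot: [-1.204, 1.2, -1.206]
contact_force: [-0.6, -0.7, -0.8]
opening: 0.0071
```

```bash
python3 - <<'E'
from plan import *
state(); w=ctrl.get_image('wrist')[:,:,::-1]; cv2.imwrite('pics/w7.png',w)
p=ctrl.camera_params('wrist'); print(p)
for n in('top','side'): cv2.imwrite(f'pics/{n}7.png',ctrl.get_image(n)[:,:,::-1])
s=cv2.imread('pics/side7.png')[200:270,190:290]; t=cv2.imread('pics/top7.png')[150:220,235:335]
cv2.imwrite('pics/st7.png',cv2.resize(np.vstack([s,t]),None,fx=4.2,fy=4.2,interpolation=cv2.INTER_CUBIC))
cv2.imwrite('pics/w7c.png',cv2.resize(w[150:310,230:500],None,fx=2.9,fy=2.9,interpolation=cv2.INTER_CUBIC))
E
```

```text
t 7.6 p [ 0.4863 -0.0482  0.1314] yaw z 0.37 ty [ 0.0083  0.0027 -1.    ] F [-0.6 -0.7 -0.8] op 0.0071 q [-0.25 -0.19  2.04  0.    1.28 -0.26]
{'fovy': 65.70646984690485, 'cx': 252.7306283480725, 'cy': 187.43892909157898, 'eye': array([0.48570466, 0.02433908, 0.25955353]), 'rotation': array([2.84765706, 0.00718045, 0.01326057])}
```

View pics/w7c.png

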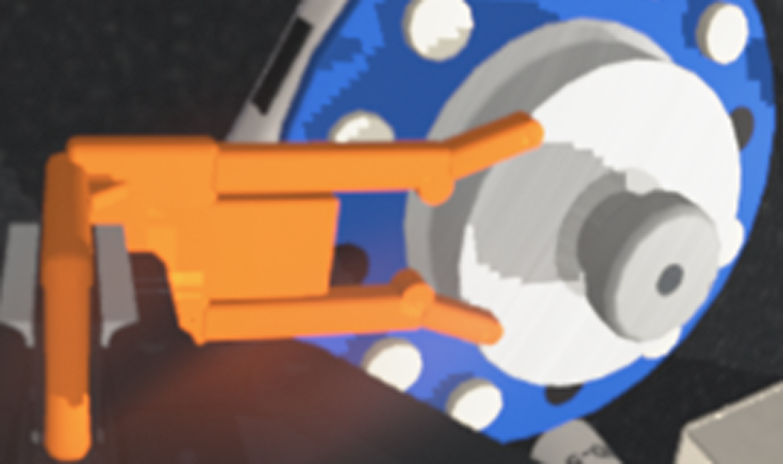

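View pics/st7.png

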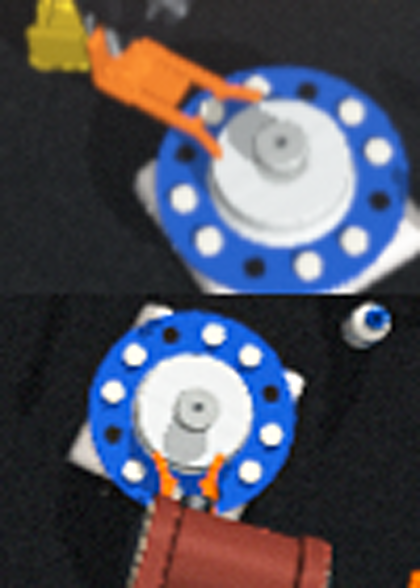

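```bash
python3 - <<'E'
from plan import *
p=ctrl.camera_params('wrist'); pt=ctrl.camera_params('top'); ps=ctrl.camera_params('side')
z=.1314-.0351+.006
print('wrist tips',atz(p,413.4,194.8,z,True),atz(p,399.7,264.1,z,True))
print('bumps',atz(p,379.7,214.8,z,True),atz(p,372.4,251,z,True),'head',atz(p,461.4,246.6,.12,True))
f=lambda P,u,v,ou,ov,z:atz(P,ou+u/4.2-.4,ov+v/4.2-.4,z)
print('top',f(pt,156,456-294,235,150,z),f(pt,219,456-294,235,150,z),f(pt,198,407-294,235,150,.12))
print('side',f(ps,262,95,190,200,z),f(ps,217,154,190,200,z),f(ps,281,142,190,200,.12))
plan(.4863,-.0545,.1319,0,3)
E
```

```text
wrist tips [ 0.58754324 -0.02801591  0.1023    ] [ 0.58793456 -0.07785777  0.1023    ]
bumps [ 0.56523154 -0.04080349  0.1023    ] [ 0.56452013 -0.06597642  0.1023    ] head [ 0.62425959 -0.05828107  0.12      ]
top [ 0.58477384 -0.0241135   0.1023    ] [ 0.58604087 -0.07446297  0.1023    ] [ 0.6230197  -0.05532016  0.12      ]
side [ 0.58925632 -0.02305002  0.1023    ] [ 0.58679292 -0.0752488   0.1023    ] [ 0.62264599 -0.05386562  0.12      ]
dp [[0.002, -0.0001, -0.0], [0.002, -0.0001, -0.0], [0.002, -0.0001, 0.0]] 
dr [[-0.17, 0.11, -0.05], [-0.17, 0.11, -0.05], [-0.17, 0.11, -0.05]]
```

Request:
servo_tool(
  delta_pos=[
    [0.003,0,0],
    [0.0015,-0.0005,0],
    [0,0,0],
    [0,0,0],
  ],
  dr=[
    [0,0.3,0],
    [0,0,0],
    [0,0,0],
    [0,0,0],
  ],
  grip=[0,0,0,0],
)

```text
t: 8.25
tool_pos: [0.4862, -0.0539, 0.1328]
tool_rot: [-1.2, 1.203, -1.213]
contact_force: [-0.5, -0.2, -0.0]
opening: 0.0069
```

```bash
python3 - <<'E'
from plan import *
state()
E
```

```text
t 8.25 p [ 0.4862 -0.0539  0.1328] yaw z -0.04 ty [ 0.0103  0.002  -0.9999] F [-0.5 -0.2 -0. ] op 0.0069 q [-0.27 -0.19  2.04  0.    1.28 -0.27]
```

Request:
servo_tool(
  delta_pos=[
    [0,0.0005,0.006],
    [0,0.0003,0.006],
    [0,0,0.004],
    [0,0,0],
    [0,0,0],
  ],
  dr=[
    [-0.1,0,0],
    [0,0,0],
    [0,0,0],
    [0,0,0],
    [0,0,0],
  ],
  grip=[0,0,0,0,0],
)

```text
t: 8.88
tool_pos: [0.5036, -0.0538, 0.132]
tool_rot: [-1.201, 1.204, -1.212]
contact_force: [-0.3, 0.1, -0.6]
opening: 0.0068
```

```bash
python3 - <<'E'
from plan import *
state(); w=ctrl.get_image('wrist')[:,:,::-1]; cv2.imwrite('pics/w8.png',cv2.resize(w[150:310,230:500],None,fx=2.9,fy=2.9,interpolation=cv2.INTER_CUBIC))
E
```

```text
t 8.875 p [ 0.5036 -0.0538  0.132 ] yaw z -0.03 ty [ 0.0083  0.0021 -1.    ] F [-0.3  0.1 -0.6] op 0.0068 q [-0.26 -0.14  2.    0.    1.28 -0.26]
```

View pics/w8.png

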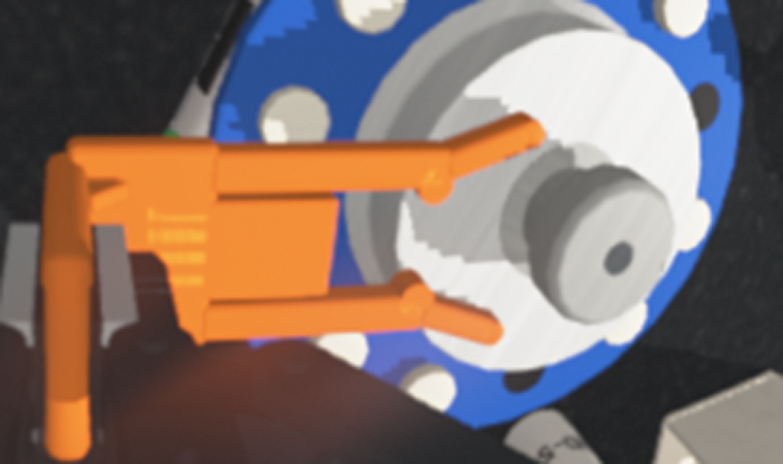

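Request:
servo_tool(
  delta_pos=[
    [0,0,0.008],
    [0,0,0.007],
    [0,0,0.005],
    [0,0,0.001],
    [0,0,0],
  ],
  dr=[
    [0,0,0],
    [0,0,0],
    [0,0,0],
    [0,0,0],
    [0,0,0],
  ],
  grip=[0,0,0,0,0],
)

```text
t: 9.55
tool_pos: [0.5262, -0.0538, 0.1322]
tool_rot: [-1.201, 1.204, -1.212]
contact_force: [0.0, 0.2, -1.2]
opening: 0.0069
```

```bash
python3 - <<'E'
from plan import *
state(); w=ctrl.get_image('wrist')[:,:,::-1]; cv2.imwrite('pics/w9.png',cv2.resize(w[150:310,230:500],None,fx=2.9,fy=2.9,interpolation=cv2.INTER_CUBIC))
E
```

```text
t 9.55 p [ 0.5262 -0.0538  0.1322] yaw z -0.03 ty [ 0.0084  0.0021 -1.    ] F [ 0.   0.2 -1.2] op 0.0069 q [-0.24 -0.08  1.94  0.    1.27 -0.25]
```

View pics/w9.png

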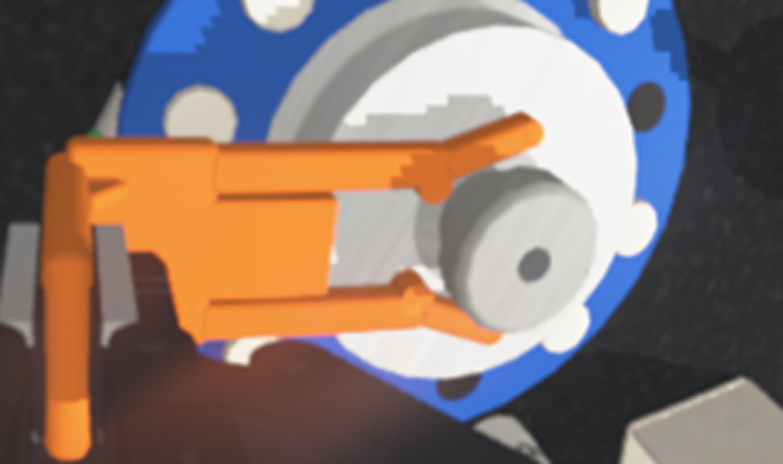

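Request:
servo_tool(
  delta_pos=[
    [0,0.0005,0.005],
    [0,0,0.005],
    [0,0,0.004],
    [0,0,0.003],
  ],
  dr=[
    [0,0,0],
    [0,0,0],
    [0,0,0],
    [0,0,0],
  ],
  grip=[0,0,0,0],
)

```text
t: 10.1
tool_pos: [0.5417, -0.053, 0.1305]
tool_rot: [-1.205, 1.21, -1.207]
contact_force: [-4.6, 0.9, -0.9]
opening: 0.0068
```

```bash
python3 - <<'E'
from plan import *
state()
E
```

```text
t 10.1 p [ 0.5417 -0.053   0.1305] yaw z -0.0 ty [ 0.0017  0.0039 -1.    ] F [-4.6  0.9 -0.9] op 0.0068 q [-0.24 -0.04  1.9   0.    1.28 -0.24]
```

Request:
servo_tool(
  delta_pos=[
    [0,-0.0005,0.006],
    [0,-0.0005,0.006],
    [0,0,0.005],
    [0,0,0.004],
  ],
  dr=[
    [0.2,0,0],
    [0.1,0,0],
    [0,0,0],
    [0,0,0],
  ],
  grip=[0,0,0,0],
)

```text
t: 10.6
tool_pos: [0.556, -0.0531, 0.1311]
tool_rot: [-1.22, 1.224, -1.197]
contact_force: [-21.5, 0.3, 11.8]
opening: 0.0067
```

```bash
python3 - <<'E'
from plan import *
state()
E
```

```text
t 10.6 p [ 0.556  -0.0531  0.1311] yaw z 0.03 ty [-0.0182  0.004  -0.9998] F [-21.5   0.3  11.8] op 0.0067 q [-0.23  0.01  1.86 -0.    1.3  -0.23]
```

```bash
python3 - <<'E'
from plan import *
w=ctrl.get_image('wrist')[:,:,::-1]; cv2.imwrite('pics/w10.png',cv2.resize(w[150:310,230:500],None,fx=2.9,fy=2.9,interpolation=cv2.INTER_CUBIC))
s=ctrl.get_image('side')[:,:,::-1]; cv2.imwrite('pics/s10.png',cv2.resize(s[200:270,190:310],None,fx=6,fy=6,interpolation=cv2.INTER_CUBIC))
state()
E
```

```text
t 10.7 p [ 0.556  -0.0531  0.1311] yaw z 0.02 ty [-0.0182  0.004  -0.9998] F [-20.7   0.8  10.6] op 0.0069 q [-0.23  0.01  1.86 -0.    1.3  -0.23]
```

View pics/w10.png

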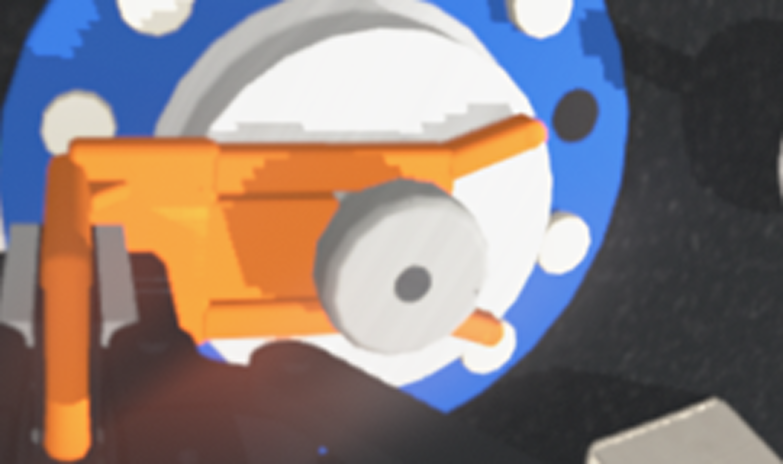

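View pics/s10.png

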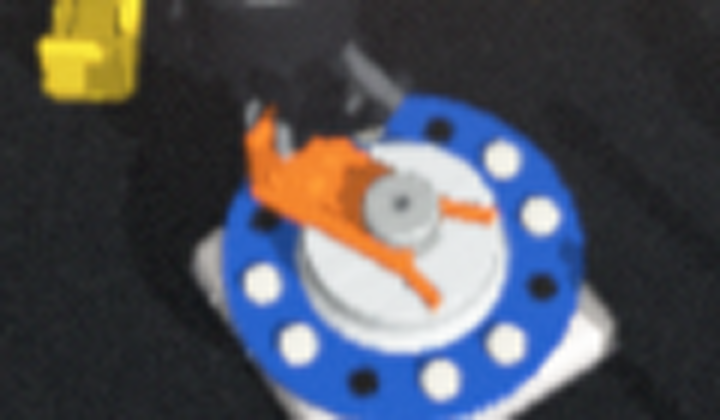

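Request:
servo_tool(
  delta_pos=[
    [0,0,0],
    [0,0,0],
    [0,0,0],
  ],
  dr=[
    [0.5,0,0],
    [0.4,0,0],
    [0,0,0],
  ],
  grip=[0,0,0],
)

```text
t: 11.08
tool_pos: [0.5555, -0.0533, 0.131]
tool_rot: [-1.21, 1.214, -1.204]
contact_force: [-3.0, 1.1, -0.8]
opening: 0.0066
```

```bash
python3 - <<'E'
from plan import *
state()
E
```

```text
t 11.075 p [ 0.5555 -0.0533  0.131 ] yaw z 0.01 ty [-0.0047  0.0039 -1.    ] F [-3.   1.1 -0.8] op 0.0066 q [-0.23 -0.    1.87  0.    1.28 -0.23]
```

Request:
servo_tool(
  delta_pos=[
    [0,0,0],
    [0,0,0],
    [0,0,0],
    [0,-0.01,0],
    [0,-0.03,0],
  ],
  dr=[
    [0,0,0],
    [0,0,0],
    [0,0,0],
    [0,0,0],
    [0,0,0],
  ],
  grip=[0.3,0.3,0.3,0.3,0.3],
)

```text
t: 11.7
tool_pos: [0.5571, -0.0537, 0.1721]
tool_rot: [-1.208, 1.212, -1.206]
contact_force: [0.1, -0.4, -0.2]
opening: 0.0259
```

Request:
servo_tool(
  delta_pos=[
    [0,-0.04,0],
    [0,-0.03,-0.03],
    [0,-0.01,-0.03],
    [0,0,0],
    [0,0,0],
  ],
  dr=[
    [0,0,0],
    [0,0,0],
    [0,0,0],
    [0,0,0],
    [0,0,0],
  ],
  grip=[0.3,0.3,0.3,0.3,0.3],
)

```text
t: 12.32
tool_pos: [0.4988, -0.0547, 0.2626]
tool_rot: [-1.201, 1.201, -1.215]
contact_force: [0.6, 0.2, -1.0]
opening: 0.026
```

```bash
python3 - <<'E'
from plan import *
state(); p=ctrl.camera_params('wrist'); print(p)
w=ctrl.get_image('wrist')[:,:,::-1]; cv2.imwrite('pics/w11.png',w)
for n in('side','top'): cv2.imwrite(f'pics/{n}11.png',ctrl.get_image(n)[:,:,::-1])
s=cv2.imread('pics/side11.png')[200:280,190:310];cv2.imwrite('pics/s11.png',cv2.resize(s,None,fx=6,fy=6,interpolation=cv2.INTER_CUBIC))
E
```

```text
t 12.325 p [ 0.4988 -0.0547  0.2626] yaw z -0.01 ty [ 1.160e-02  1.000e-04 -9.999e-01] F [ 0.6  0.2 -1. ] op 0.026 q [-0.26 -0.27  1.88  0.    1.52 -0.26]
{'fovy': 65.70646984690485, 'cx': 252.7306283480725, 'cy': 187.43892909157898, 'eye': array([0.49831503, 0.01829857, 0.39056877]), 'rotation': array([ 2.84506159e+00, -2.54202201e-03,  1.62281970e-02])}
```

View pics/w11.png

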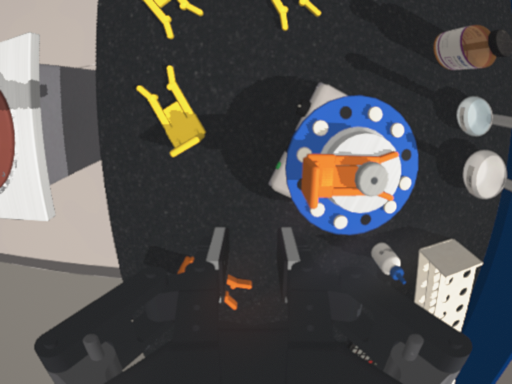

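View pics/s11.png

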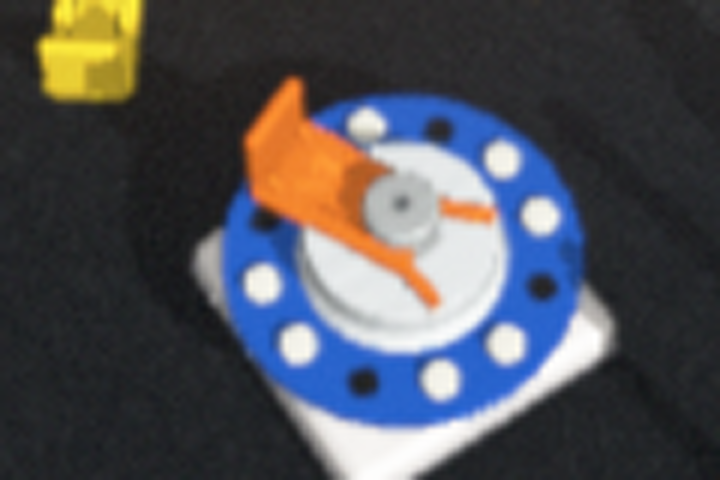

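View pics/top11.png

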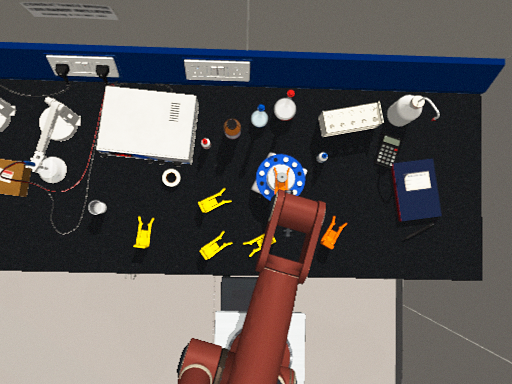

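```bash
python3 - <<'E'
from plan import *
for cam,ax,c,pn in(('side',(.6225,-.0539),(190,200,120,80),'side11'),('wrist',None,(290,130,120,90),'w11')):
    p=ctrl.camera_params(cam); im=cv2.imread(f'pics/{pn}.png'); fish=cam=='wrist'
    if fish: ax=atz(p,372.3,180,.12,True)[:2]; print(ax)
    u0,v0,w,h=c; v=cv2.resize(im[v0:v0+h,u0:u0+w],None,fx=6,fy=6,interpolation=cv2.INTER_CUBIC)
    P=np.array([[-72,20,50],[-72,-20,50],[-64,20,50],[-64,-20,50],[35,28,8],[35,-28,8],[-72,20,0],[0,0,25]])/1000+[*ax,.095]
    for q in proj(p,P,fish): cv2.circle(v,tuple(int(k) for k in ((q-[u0,v0])*6+3)),3,(255,0,255),-1)
    cv2.imwrite(f'pics/ov_{cam}.png',v)
E
```

```text
[ 0.62041579 -0.05644069]
```

View pics/ov_side.png

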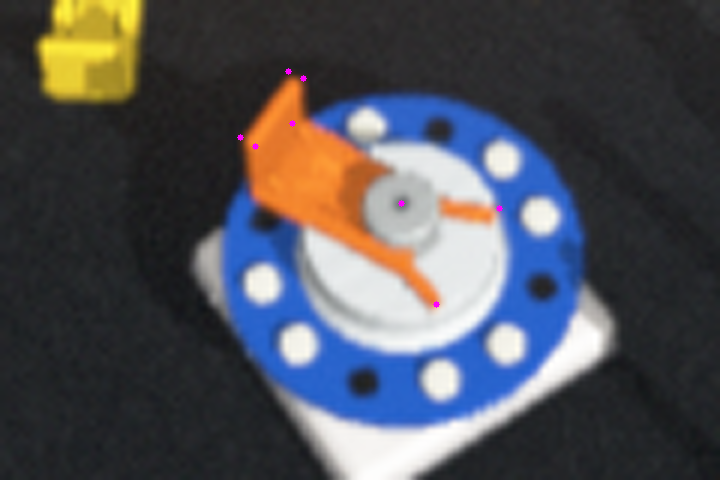

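View pics/ov_wrist.png

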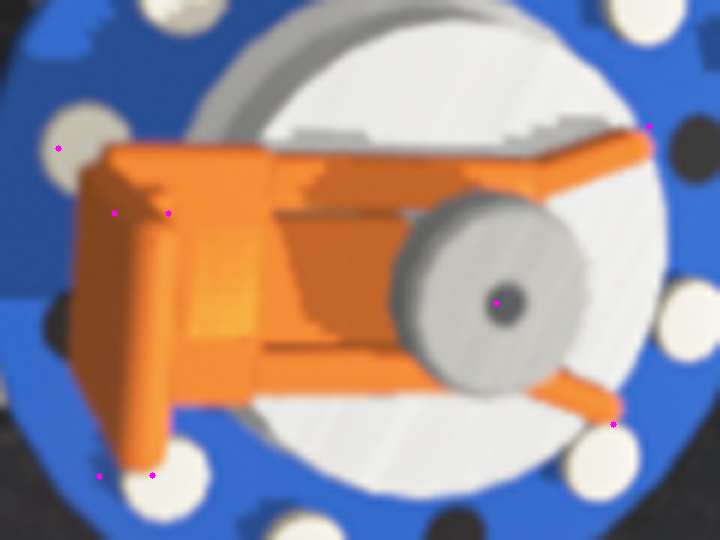

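```bash
python3 - <<'E'
from plan import *
state(); print(ctrl.finish_job())
E
```

```text
t 12.475 p [ 0.4987 -0.0546  0.2616] yaw z 0.01 ty [ 9.4e-03  6.0e-04 -1.0e+00] F [ 0.2 -0.3  0.3] op 0.0257 q [-0.26 -0.26  1.88  0.    1.52 -0.26]
the job is handed in; nothing more can be done
None
```

The thinner orange fork is locked in the groove round the spindle and released, and I handed the job in at 12.5 s of the 48 s allowed.

- **Which fork:** I took the fork at top-image pixel (180, 213). The enlarged wrist crops showed its tab clearly thinner than that of the fork at (333, 233). The pinch measured about 7 mm, which fits the 8 mm plate. I did not pinch the thicker fork.
- **Insertion:** I pushed it in along +x. The push read about 5 N at the neck. It then stopped hard at about 21 N, with the tool where I had worked out fully home. I relaxed the load to about 3 N before letting go.
- **Seating:** With the gripper clear, the fork model drawn over the side picture matched a seated, level fork within about 1 mm. In the wrist picture my marker for the spindle centre was about 1.5 pixels off. Allowing for that, the agreement was also about 1 mm. I did not do a pull-back test.
- **Everything else:** In the last top picture, the thicker fork, the bottles, the tape roll and the yellow look-alikes appear where they started. I judged this by eye and did not measure their positions again.

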